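# Scoop the pipe fittings out of the gutter into the carton and push it to the stop rail

### The job

Take the hand scoop by its grip, scoop the three pipe fittings out of the sorting gutter and tip them into the open white carton; never touch the fittings with the gripper or arm itself. Put the empty scoop down flat, released, and then push the filled carton straight back until its long side lies flush against the stop rail. Leave the other things on the worktop where they are.

Things in the scene. Friction and masses are not known exactly. Their poses are not given: they have to be found in the camera images.
- scoop: loose steel hand scoop, 0.22 kg, like a small dustpan with a grip bar above it, standing flat. Origin: centre of the pan's underside, 130 x 106 mm. Open lip at its -x end (x = -65 mm), roughly towards the robot at the start. Back wall at x = +65 mm, 46 mm high; side walls' outer faces at y = +-53 mm, 3 mm thick, 42 mm high behind, 22 mm in front; floor 2 mm, thinner at the lip
- scoop_grip (a point): middle of the scoop's grip, a black bar along the scoop's x: from x = -5 to +77 mm of the scoop, 16 mm thick (y), 30 mm tall (z = 70 to 100 mm). This point is at x = 32, z = 85 mm of the scoop. An upright behind the back wall (x = 65 to 77 mm) carries the bar; under the bar the pan is free up to z = 70 mm
- gutter: aluminium sorting gutter fixed to the worktop: a tray open at its far (+x) end. Origin under its middle, on the worktop; x runs along it. Flat floor, top at z = 3 mm, from x = +110 mm (open end) to -110 mm; there a 30 degree ramp, 12 mm high, rises to the end wall at x = -131 mm, nearest the robot. Inner width 128 mm (11 mm to spare on either side of the scoop); walls 5 mm thick, 36 mm high
- elbow: grey pipe elbow, 65 x 67 x 30 mm, about 50 g, lying in the gutter; origin at the centre of its underside
- nipple_a: brass-coloured threaded nipple with hexagon, 41 x 32 x 28 mm, lying in the gutter next to the end wall; origin at the centre of its underside
- nipple_b: brass-coloured threaded nipple with hexagon, 37 x 29 x 26 mm, lying in the gutter next to the end wall; origin at the centre of its underside
- carton: loose open white carton tray, 0.25 kg, 144 mm (its x) x 119 mm (its y) x 82 mm high, walls 2 mm, open at the top. Origin: centre of its underside. At the start its +y side looks roughly to the robot, its -y side to the stop rail; a yellow cutter knife lies beside its +x end
- stop_rail: grey steel angle rail, 620 mm long (its y) and 35 mm high, fixed across the worktop behind the work. Origin: middle of the lower edge of its front face, which looks to its -x (towards the robot)
- pliers: bystander, to be left alone: red-handled pliers, 53 x 170 x 12 mm, lying behind the scoop; origin at the centre of its underside, long side along its y
- knife: bystander, to be left alone: yellow cutter knife, 23 x 150 x 16 mm, lying beside the carton; origin at the centre of its underside, long side along its y

How it is judged:
On the way, in this order (a step that is already met when the one before it is completed fails the run):
1. at least one fitting lies in the scoop, lifted clear of the gutter (((x of elbow in the frame of scoop between -0.07 and 0.065 m and y of elbow in the frame of scoop between -0.053 and 0.053 m and z of elbow in the frame of scoop between -0.01 and 0.06 m and height (world z) of elbow above 0.045 m and height (world z) of scoop above 0.04 m) or (x of nipple_a in the frame of scoop between -0.07 and 0.065 m and y of nipple_a in the frame of scoop between -0.053 and 0.053 m and z of nipple_a in the frame of scoop between -0.01 and 0.06 m and height (world z) of nipple_a above 0.045 m and height (world z) of scoop above 0.04 m) or (x of nipple_b in the frame of scoop between -0.07 and 0.065 m and y of nipple_b in the frame of scoop between -0.053 and 0.053 m and z of nipple_b in the frame of scoop between -0.01 and 0.06 m and height (world z) of nipple_b above 0.045 m and height (world z) of scoop above 0.04 m))), for 0.2 s.
2. all three fittings are in the carton, which still stands well away (more than 30 mm) from the stop rail (x of elbow in the frame of carton between -0.0715 and 0.0715 m and y of elbow in the frame of carton between -0.0595 and 0.0595 m and z of elbow in the frame of carton between -0.01 and 0.075 m and x of nipple_a in the frame of carton between -0.0715 and 0.0715 m and y of nipple_a in the frame of carton between -0.0595 and 0.0595 m and z of nipple_a in the frame of carton between -0.01 and 0.075 m and x of nipple_b in the frame of carton between -0.0715 and 0.0715 m and y of nipple_b in the frame of carton between -0.0595 and 0.0595 m and z of nipple_b in the frame of carton between -0.01 and 0.075 m and x of carton in the frame of stop_rail below -0.09 m), for 0.2 s.
At the end, for the whole second after the job is handed in: All three fittings lie in the carton; the carton stands upright with its long side against the stop rail (gap at its middle under 8 mm, turned less than 0.1 rad); the scoop stands flat (tilt under 0.12 rad, not more than 20 mm above the worktop), released; everything is at rest (x of elbow in the frame of carton between -0.0715 and 0.0715 m and y of elbow in the frame of carton between -0.0595 and 0.0595 m and z of elbow in the frame of carton between -0.01 and 0.075 m and x of nipple_a in the frame of carton between -0.0715 and 0.0715 m and y of nipple_a in the frame of carton between -0.0595 and 0.0595 m and z of nipple_a in the frame of carton between -0.01 and 0.075 m and x of nipple_b in the frame of carton between -0.0715 and 0.0715 m and y of nipple_b in the frame of carton between -0.0595 and 0.0595 m and z of nipple_b in the frame of carton between -0.01 and 0.075 m and x of carton in the frame of stop_rail above -0.068 m and angle between the y axis of carton and the x axis of stop_rail, either way round below 0.1 rad and y of carton in the frame of stop_rail between -0.32 and 0.32 m and angle between carton's own z axis and vertical below 0.08 rad and height (world z) of carton below 0.008 m and angle between scoop's own z axis and vertical below 0.12 rad and height (world z) of scoop below 0.02 m and linear speed of each of carton, scoop below 0.02 m/s and linear speed of each of elbow, nipple_a, nipple_b below 0.05 m/s); the robot touches nothing.
It fails at once if the gripper or arm touches a fitting (contact force between any of the fingers, the arm and elbow above 0.5 N or contact force between any of the fingers, the arm and nipple_a above 0.5 N or contact force between any of the fingers, the arm and nipple_b above 0.5 N).
It fails at once if the pliers or the cutter knife is moved by more than 30 mm (distance of any of pliers, knife from where it was at the start of the episode above 0.03 m).
It also fails if it takes over 72 s, if anything falls off the work surface, if the arm or the gripper's body presses on something with over 40 N, if the wrist force passes 120 N, or if a joint passes its speed limit or range.

### The arm

A 6-joint arm with a two-finger parallel gripper is mounted at the origin on a cart in front of the work surface, level with it; the furniture and walls round the work are solid. World frame = base frame: x ahead of the robot, y to its left, z up, the work surface at z = 0. Lengths are in m, angles in rad, forces in N, time in s.
With the tool pointing down it reaches from about 0.325 to 0.775 m from the base axis. Payload 5.5 kg.
Tool frame: the origin (TCP) lies between the finger pads; the fingertips stand 8 mm ahead of it and the grasp point (between the pads) lies 11 mm behind it (tcp_to_tips is the distance from the TCP to the fingertips, in m); z points along the fingers, y is the line along which they close (so a half turn about z gives the same grasp; the last joint's range is limited). The gripper opens to 88 mm and grips with 3 to 60 N. Pads are 20 mm wide; open, the fingers measure 115 mm over their backs; the gripper's body (75 mm by 178 mm) begins 61 mm behind the grasp point.
Start: joints at [1.247, 0.091, 1.231, -0, 1.82, -0.057], TCP at [0.158, 0.579, 0.231] pointing down, gripper open.
Joint ranges: [-2.87, 2.87], [-0.86, 2.18], [0.17, 2.46], [-1.51, 4.65], [0.06, 2.69], [-2.65, 2.65]. Speed limits (rad/s): [2.57, 2.57, 3.01, 3.14, 3.14, 3.14].

### API

Orientations are given as a unit quaternion [w, x, y, z].
In Python, from bench import * gives the robot as it stands. Calls block until the motion is done:
- move_to(position, orientation): joint-space move of the TCP to a pose.
- move_l(position, speed=0.15, orientation=None): straight line of the TCP; orientation=None keeps the orientation; speed is the mean speed in m/s.
- movej(angles): joint-space move.
- gripper_open() and close(): open the fingers fully, or close them until they stop; the grip force is fixed at half the most.
- hold(seconds).
- inverse_kinematics(position, orientation): joint angles nearest the present ones, or None.
- state(): the state.
- get_image(name): name is "side" or "top"; returns a dict with "frame" (384x512x3 uint8, blue, green, red), "depth" (384x512 float32, m along the optical axis (not along the pixel's ray), 0 where there is no reading), "camera_matrix" (3x3 intrinsics, pixels), "k1" (the pictures are not rectified: a ray, as slopes to the right and down, at radius r is drawn at 1 + k1 r^2 times it, then the intrinsics apply), "view" (4x4, takes a point from world to camera coordinates). Camera axes: x right, y up, looking along -z (the intrinsics and any distortion apply to the point x, -y, -z); pixel columns grow to the right and rows downward; lengths in m; the calibration is good to about 2 mm. A picture is of the moment at which its call begins.
A pose or a line that the arm cannot do raises IKError and nothing moves.
- job_done(): hands the job in; it is judged then, once.
The state is a dict: "time": time; "joint_pos": joint angles; "dq": joint speeds; "joint_torque": joint torques, N m; "ee_pos": TCP position; "ee_rot": TCP orientation; "ft_force": force on the tool from outside, world axes, zero at the start; "moment": the same for the moment, N m; "finger_gap": finger opening in m; "finger_force": force on a finger pad.
Only numpy, scipy, OpenCV 4.12 (cv2) and the standard library are available. Lean on these libraries where they do the work, as an engineer would, in place of code of your own. Each camera call takes 0.05 s, during which the arm holds its last target. There are 200 camera calls.

## Working session

There is one attempt and no reset: what is moved stays moved. The work goes in short steps, each a Python script; the robot and the scene stay as the last script left them, time stands still between calls to the robot, and variables do not carry over. Pictures are saved under pics/ and viewed, at most 10 in all, crops included, and the job is handed in when it is done.

```bash
ls; mkdir -p pics
cat > h.py <<'E'
import numpy as np, cv2
from bench import *
def cloud(im):
    d=im["depth"];K=np.array(im["camera_matrix"]);k=im["k1"]
    v,u=np.mgrid[0:d.shape[0],0:d.shape[1]].astype(float)
    D=np.array([k,0,0,0,0.]) 
    p=cv2.undistortPoints(np.stack([u.ravel(),v.ravel()],1)[:,None],K,D)[:,0].reshape(*d.shape,2)
    c=np.stack([p[...,0]*d,-p[...,1]*d,-d,np.ones_like(d)],-1)
    return (c@np.linalg.inv(np.array(im["view"])).T)[...,:3]
E
python3 - <<'E'
from h import *
for n in("top","side"):
    im=get_image(n);cv2.imwrite(f"pics/{n}0.png",im["frame"]);np.savez(f"{n}0.npz",P=cloud(im),**im)
    print(n,im["k1"],np.linalg.inv(np.array(im["view"])).round(3).tolist(),(im["depth"]==0).mean())
print(state())
E
```

```text
pics
top -0.013334181642612653 [[-0.03, 0.997, -0.07, 0.514], [-0.999, -0.031, -0.018, -0.02], [-0.02, 0.07, 0.997, 0.989], [0.0, 0.0, 0.0, 1.0]] 0.0038909912109375
side -0.06068121276734568 [[0.853, 0.177, -0.491, 0.117], [-0.522, 0.319, -0.791, -0.786], [0.017, 0.931, 0.365, 0.446], [0.0, 0.0, 0.0, 1.0]] 0.2766621907552083
{'time': 0.1, 'joint_pos': array([ 1.24731435e+00,  9.17758736e-02,  1.23177270e+00, -7.05318878e-06,
        1.81980550e+00, -5.67323829e-02]), 'dq': array([-0.00071392, -0.00082605, -0.00358466, -0.00050837,  0.00164936,
       -0.00206738]), 'joint_torque': array([ 3.06506052e-03, -4.47858846e+01, -4.07569492e+01,  7.00693089e-02,
        2.83966359e-02, -1.33005715e-04]), 'ee_pos': array([0.15809888, 0.5785281 , 0.22962047]), 'ee_rot': array([-1.63065358e-04,  1.32980523e-01,  9.91118260e-01, -8.65487791e-04]), 'ft_force': array([-0.65517555, -0.18055643, -0.20412873]), 'moment': array([0.02106505, 0.02150662, 0.0152031 ]), 'finger_force': 0.0, 'finger_gap': 0.08755668836341865}
```

View pics/top0.png

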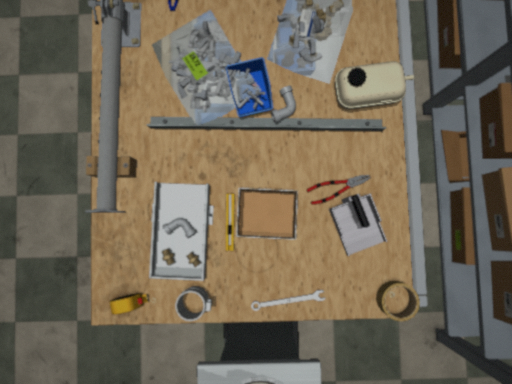

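View pics/side0.png

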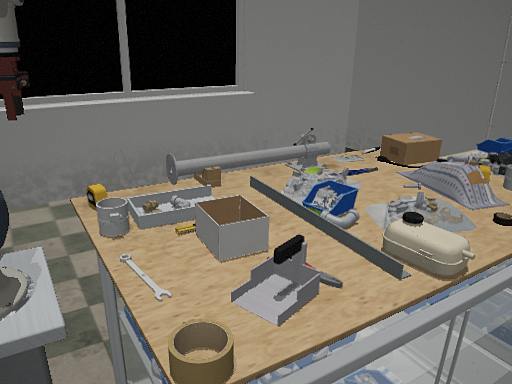

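The top view shows the gutter at cols 152-210, rows 183-278, with the elbow at (180,226) and the nipples at (168,257) and (193,259). The knife is at (231,222), the carton at (267,214), the scoop at (358,222) with its black grip, the pliers at (338,190) and the rail at row 125. The side view agrees. Next I measure them.

```bash
cat > m.py <<'E'
from h import *
def rect(pts,name):
    r=cv2.minAreaRect(pts[:,:2].astype(np.float32)*1000);print(name,len(pts),np.round(r[0],1),np.round(r[1],1),round(r[2],1),'z',pts[:,2].min().round(3),pts[:,2].max().round(3));return r
def sel(P,u0,u1,v0,v1,m):
    k=np.zeros(P.shape[:2],bool);k[v0:v1,u0:u1]=1;return P[k&m&np.isfinite(P).all(-1)]
if __name__=="__main__":
    d=np.load("top0.npz");P=d["P"];f=d["frame"].astype(int);z=P[...,2];hsv=cv2.cvtColor(d["frame"],cv2.COLOR_BGR2HSV)
    print("table",np.median(sel(P,240,300,255,285,z>-1),0), "rail top",)
    # per-pixel scale etc
    rect(sel(P,140,218,175,285,(z>.025)&(z<.05)),"gutter rim")
    rect(sel(P,228,305,180,245,(z>.07)&(z<.1)),"carton rim")
    rect(sel(P,330,390,180,260,(z>.085)&(z<.12)),"grip top")
    rect(sel(P,325,395,185,260,(z>.012)&(z<.06)&(hsv[...,1]<60)),"pan walls")
    q=sel(P,150,385,112,135,(z>.028)&(z<.045)&(hsv[...,1]<80));rect(q,"rail")
    g=(hsv[...,1]<70)
    for nm,b in dict(elbow=(158,200,212,242),na=(158,180,246,268),nb=(182,206,248,270)).items():
        rect(sel(P,*b,(z>.012)&(z<.05)),nm)
    rect(sel(P,222,240,190,255,(hsv[...,1]>150)&(hsv[...,0]>20)&(hsv[...,0]<35)),"knife")
    rect(sel(P,300,372,172,208,(hsv[...,1]>150)&(hsv[...,0]<8)),"pliers red")
    S=np.load("side0.npz");P=S["P"];z=P[...,2]
    rect(sel(P,270,308,232,265,(z>.06)&(z<.12)&(S["frame"].max(-1)<60)),"side grip")
E
python3 m.py
python3 - <<'E'
import cv2
f=cv2.imread('pics/top0.png');a=cv2.resize(f[175:300,100:240],None,fx=4,fy=4,interpolation=2)
b=cv2.resize(f[165:270,300:400],None,fx=2.3,fy=2.3)
cv2.imwrite('pics/c0.png',cv2.hconcat([a,cv2.copyMakeBorder(b,0,500-b.shape[0],0,0,0)]))
E
```

```text
table [ 0.38829256 -0.03648143 -0.00047613] rail top
gutter rim 893 [496.5 192.9] [139.2 245.1] 86.1 z 0.025 0.041
carton rim 284 [532.9 -32.6] [144.1 119.2] 85.4 z 0.07 0.086
grip top 279 [ 532.3 -257.1] [82.1 25.8] 24.0 z 0.085 0.103
pan walls 362 [ 513.8 -261.1] [162. 108.] 19.6 z 0.012 0.058
rail 631 [777.  -40.5] [606.5  41.9] 87.4 z 0.028 0.039
elbow 336 [501.4 193.8] [63.6 64.2] 31.8 z 0.013 0.035
na 143 [430.3 225.1] [40.2 30.9] 25.1 z 0.014 0.034
nb 190 [425.2 152.2] [48.2 54.3] 86.5 z 0.014 0.038
knife 274 [516.6  62.2] [115.4 117. ] 42.4 z -0.004 0.989
pliers red 199 [ 570.1 -131. ] [ 48.8 245.3] 16.8 z 0.004 0.989
side grip 486 [ 529.6 -258.7] [78.8 15.8] 18.9 z 0.072 0.101
```

View pics/c0.png

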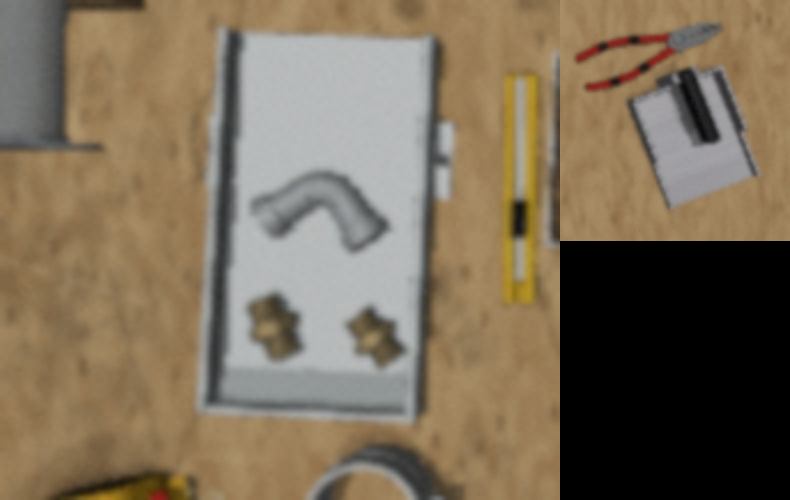

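The crop shows nipple_a at 4x-crop cols 247-302 and nipple_b at cols 347-402, close to the right wall (inner face at col ~412). The scoop lip points to the robot. I now need extents in the gutter frame.

Run:
```python
from h import *
from m import *
d=np.load("top0.npz");P=d["P"];z=P[...,2];hsv=cv2.cvtColor(d["frame"],cv2.COLOR_BGR2HSV)
a=np.radians(-3.9);R=np.array([[np.cos(a),-np.sin(a)],[np.sin(a),np.cos(a)]]);o=np.array([.5095,.192])
G=(P[...,:2]-o)@R
g=sel(P,140,218,175,285,(z>.028)&(z<.045));L=(g[:,:2]-o)@R*1000
for s in(1,-1):
    w=L[(s*L[:,1]>60)&(abs(L[:,0])<105)];print("wall",s,np.polyfit(w[:,0],w[:,1],1),w[:,1].min(),w[:,1].max())
w=L[(L[:,0]<-125)];print("end",w[:,0].min(),w[:,0].max(),"far",L[:,0].max())
for nm,b in dict(na=(158,180,244,270),nb=(182,206,246,272)).items():
    k=(hsv[...,1]>70)&(z>.006)&(abs(G[...,1])<.0635)&(hsv[...,0]<35)
    q=sel(P,*b,k);l=(q[:,:2]-o)@R*1000;print(nm,len(q),l.min(0).round(1),l.max(0).round(1),q[:,2].max(),cv2.minAreaRect(l.astype(np.float32)))
q=sel(P,158,204,212,244,(z>.012)&(z<.05));l=(q[:,:2]-o)@R*1000;print("elbow",l.min(0),l.max(0))
# rail front face
q=sel(P,150,385,105,138,(z>.030)&(z<.045));y=q[:,1]*1000;x=q[:,0]*1000
for y0 in range(-300,241,60):
    m=abs(y-y0)<30;print(y0,len(x[m]) and (np.percentile(x[m],3).round(1),np.percentile(x[m],97).round(1)))
S=np.load("side0.npz");Q=S["P"];zz=Q[...,2]
# scoop axis from side grip
for c,mm in (("grip",(zz>.07)&(zz<.12)&(S["frame"].max(-1)<70)),("riml",(zz>.08)&(zz<.12)&(S["frame"].max(-1)<70))): rect(sel(Q,268,312,230,268,mm),c)
rect(sel(P,330,392,185,260,(z>.092)&(z<.12)&(d["frame"].max(-1)<90)),"grip top dark")
# orientation candidates
def q_(yaw,tilt): pass
from scipy.spatial.transform import Rotation as T
def tool(yaw,t): # t>0 lip up
    m=T.from_euler('z',yaw,degrees=True)*T.from_euler('y',t,degrees=True)*T.from_quat([1,0,0,0]);x=m.as_quat();return [x[3],*x[:3]]
for nm,p,yw in (("grasp",(.53,-.258,.074),19.5),("gut0",(.655,.18,.08),-3.9),("gut1",(.5,.19,.08),-3.9),("up",(.5,.19,.2),-3.9),("cart",(.53,-.03,.2),-4)):
    for t in(30,20,0,-30,-55,-70):
        for f in(0,180):
            # flip tool about own z
            m=T.from_euler('z',yw,degrees=True)*T.from_euler('y',t,degrees=True)*T.from_quat([1,0,0,0])*T.from_euler('z',f,degrees=True);x=m.as_quat()
            r=inverse_kinematics(p,[x[3],*x[:3]]);print(nm,t,f,None if r is None else np.round(r,2))
```

```text
wall 1 [-3.02369831e-03  6.57060748e+01] 63.11239657071137 69.62052710858012
wall -1 [-2.55360252e-03 -6.71465486e+01] -69.61014548507889 -63.51552208940091
end -135.56117176926688 -126.49721817373214 far 109.52667126966766
na 91 [-96.5  13.4] [-64.   37.1] 0.034312822205253224 ((-80.0973892211914, 24.07040023803711), (34.360618591308594, 20.215967178344727), 13.395408630371094)
nb 75 [-99.1 -53.6] [-71.4 -26.9] 0.030472976623983516 ((-84.66978454589844, -40.2812385559082), (30.829496383666992, 18.84418487548828), 24.755847930908203)
elbow [-41.65840322 -65.48616205] [19.54216719 45.09287145]
-300 (np.float64(744.1), np.float64(805.3))
-240 (np.float64(746.7), np.float64(806.2))
-180 (np.float64(750.3), np.float64(755.0))
-120 (np.float64(752.3), np.float64(757.2))
-60 (np.float64(755.3), np.float64(798.2))
0 (np.float64(757.9), np.float64(796.1))
60 (np.float64(761.4), np.float64(813.8))
120 (np.float64(763.1), np.float64(768.2))
180 (np.float64(766.2), np.float64(773.1))
240 (np.float64(769.2), np.float64(775.0))
grip 495 [ 529.6 -258.7] [78.8 15.8] 18.9 z 0.071 0.101
riml 392 [ 52
[... 1889 characters left out ...]
-0.    1.77 -1.2 ]
up -30 0 [ 0.46 -0.51  1.89 -0.26  1.31  2.11]
up -30 180 [ 0.46 -0.51  1.89 -0.26  1.31 -1.03]
up -55 0 [ 0.65 -0.79  2.23 -0.69  1.    2.45]
up -55 180 [ 0.65 -0.79  2.23 -0.69  1.   -0.69]
up -70 0 None
up -70 180 None
cart 30 0 [-0.11  0.37  1.05 -0.02  2.25  1.52]
cart 30 180 [-0.11  0.37  1.05 -0.02  2.25 -1.62]
cart 20 0 [-0.11  0.22  1.18 -0.02  2.09  1.52]
cart 20 180 [-0.11  0.22  1.18 -0.02  2.09 -1.62]
cart 0 0 [-0.12 -0.1   1.47 -0.    1.77  1.52]
cart 0 180 [-0.12 -0.1   1.47 -0.    1.77 -1.62]
cart -30 0 [-0.14 -0.59  1.94  0.04  1.27  1.49]
cart -30 180 [-0.14 -0.59  1.94  0.04  1.27 -1.65]
cart -55 0 None
cart -55 180 None
cart -70 0 None
cart -70 180 None
```

```bash
cat >> h.py <<'E'
from scipy.spatial.transform import Rotation as T
G0=np.array([.5095,.192]);GY=-3.9
def gut(x,y):   # gutter -> world xy (m)
    a=np.radians(GY);return G0+[x*np.cos(a)-y*np.sin(a),x*np.sin(a)+y*np.cos(a)]
GR=np.array([.027,0,.074])   # TCP in scoop frame
def pose(p,yaw,t=0.,ref=(-.065,0,0)):
    """TCP pose that puts scoop point ref (default lip) at world p; t>0 = lip up, degrees"""
    R=T.from_euler('z',yaw,degrees=True)*T.from_euler('y',t,degrees=True)
    x=(R*T.from_quat([1,0,0,0])).as_quat()
    return np.array(p)+R.apply(GR-np.array(ref)),[x[3],*x[:3]]
def lin(p,yaw,t=0.,ref=(-.065,0,0),speed=.1):
    q,o=pose(p,yaw,t,ref);move_l(q,speed,o)
def st(s=""):
    S=state();print(s,"t",round(S["time"],2),"p",np.round(S["ee_pos"],4),"F",np.round(S["ft_force"],1),"M",np.round(S["moment"],2),"gap",round(S["finger_gap"],4),"ff",round(S["finger_force"],1))
E
python3 - <<'E'
from h import *
for yaw in range(30,121,15):
    for t in(15,-20,-40,-50,-60,-70):
        u=np.array([np.cos(np.radians(yaw)),np.sin(np.radians(yaw))])
        c=np.array([.533,-.033])+.025*u
        p,o=pose([*c,.085],yaw,t);r=inverse_kinematics(p,o);print(yaw,t,p.round(3),None if r is None else np.round(r,2))
# gutter and grasp feasibility
for a in ([*gut(.055,-.007),.05],-3.9,0),([*gut(-.11,-.007),.003],-3.9,-1.5),([*gut(-.129,-.007),.05],-3.9,20),([*gut(-.12,-.007),.15],-3.9,20):
    p,o=pose(*a);r=inverse_kinematics(p,o);print(p,None if r is None else np.round(r,2))
E
```

```text
30 15 [0.648 0.034 0.133] [ 0.06  0.45  1.   -0.12  1.92  1.08]
30 -20 [0.608 0.01  0.186] [-0.16 -0.16  1.59  0.22  1.44  0.89]
30 -40 [ 0.574 -0.009  0.201] [-0.38 -0.46  1.91  0.56  1.27  0.61]
30 -50 [ 0.557 -0.019  0.203] [-0.52 -0.58  2.06  0.78  1.24  0.43]
30 -60 [ 0.539 -0.03   0.202] [-0.66 -0.66  2.2   1.    1.26  0.23]
30 -70 [ 0.522 -0.04   0.197] [-0.79 -0.69  2.32  1.23  1.31  0.03]
45 15 [0.627 0.061 0.133] [ 0.13  0.37  1.1  -0.17  1.87  0.88]
45 -20 [0.594 0.028 0.186] [-0.17 -0.14  1.58  0.28  1.51  0.62]
45 -40 [0.567 0.001 0.201] [-0.44 -0.35  1.83  0.66  1.42  0.33]
45 -50 [ 0.552 -0.014  0.203] [-0.58 -0.4   1.94  0.86  1.43  0.16]
45 -60 [ 0.538 -0.028  0.202] [-0.71 -0.41  2.03  1.05  1.48 -0.01]
45 -70 [ 0.524 -0.042  0.197] [-0.82 -0.37  2.11  1.22  1.55 -0.17]
60 15 [0.6   0.082 0.133] [ 0.19  0.27  1.23 -0.2   1.82  0.68]
60 -20 [0.576 0.042 0.186] [-0.18 -0.13  1.56  0.33  1.58  0.37]
60 -40 [0.557 0.008 0.201] [-0.46 -0.22  1.72  0.7   1.58  0.1 ]
60 -50 [ 0.547 -0.009  0.203] [-0.59 -0.22  1.79  0.87  1.62 -0.04]
60 -60 [ 0.536 -0.027  0.202] [-0.7  -0
[... 1280 characters left out ...]
.97  2.26 -0.52]
120 15 [0.466 0.082 0.133] [ 0.28 -0.31  1.8  -0.25  1.59 -0.25]
120 -20 [0.49  0.042 0.186] [-0.17 -0.04  1.48  0.28  1.92 -0.63]
120 -40 [0.509 0.008 0.201] [-0.34  0.22  1.29  0.52  2.14 -0.69]
120 -50 [ 0.519 -0.009  0.203] [-0.4   0.36  1.19  0.64  2.25 -0.68]
120 -60 [ 0.53  -0.027  0.202] [-0.44  0.5   1.1   0.76  2.34 -0.65]
120 -70 [ 0.54  -0.044  0.197] [-0.48  0.64  1.02  0.9   2.43 -0.6 ]
[0.65568348 0.17501796 0.124     ] [ 0.21  0.31  1.17 -0.    1.66  1.85]
[0.48910151 0.18637438 0.07938292] [ 0.31 -0.11  1.7  -0.01  1.53  1.94]
[0.49182502 0.18618871 0.0880714 ] [0.23 0.21 1.39 0.11 1.88 1.89]
[0.50080418 0.18557657 0.1880714 ] [0.23 0.2  1.22 0.11 2.05 1.9 ]
```

Run:
```python
from h import *
g=np.array([.5308,-.2565,.085]);r=(.032,0,.085)
p,o=pose(g+[0,0,.08],19.2,0,r)
move_to(p,o);st("above")
lin(g,19.2,0,r,.12);st("down")
close();st("closed")
lin(g+[0,0,.10],19.2,0,r,.12);st("lifted")
for n in("top","side"):
    im=get_image(n);cv2.imwrite(f"pics/{n}1.png",im["frame"]);np.savez(f"{n}1.npz",P=cloud(im),**im)
a,b=cv2.imread("pics/top1.png")[100:300,250:420],cv2.imread("pics/side1.png")[130:330,180:380]
cv2.imwrite("pics/c1.png",cv2.resize(cv2.hconcat([a,b]),None,fx=2,fy=2))
```

```text
above t 3.31 p [ 0.5264 -0.2575  0.1541] F [ 0.6 -0.5  0.7] M [-0.05  0.15  0.02] gap 0.0878 ff 0.0
down t 4.12 p [ 0.5265 -0.2583  0.0749] F [ 0.4 -0.1 -0.3] M [-0.05  0.12 -0.01] gap 0.0877 ff 0.0
closed t 5.22 p [ 0.526 -0.258  0.074] F [-0.2  0.3  0.7] M [0.05 0.17 0.02] gap 0.0158 ff 30.0
lifted t 6.21 p [ 0.5257 -0.2579  0.1727] F [-0.1  0.2 -3.1] M [0.   0.13 0.02] gap 0.0157 ff 30.0
```

View pics/c1.png

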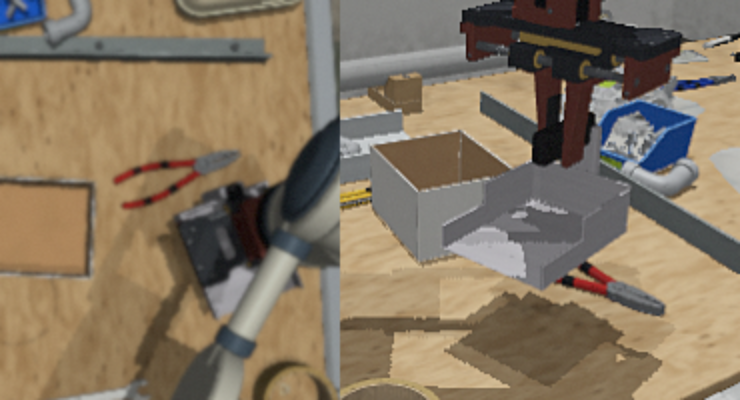

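The grasp is square on the bar and the scoop hangs level, with the pliers untouched. I'll check the pan's level from depth, then go to the gutter.

Run:
```python
from h import *
d=np.load("side1.npz");P=d["P"].reshape(-1,3);S=state()
R=T.from_euler('z',19.2,degrees=True);o=S["ee_pos"]-R.apply(GR)
q=R.inv().apply(P-o);m=(q[:,0]>-.06)&(q[:,0]<.055)&(abs(q[:,1])<.045)&(abs(q[:,2]-.002)<.012)
A=np.c_[q[m,:2],np.ones(m.sum())];c=np.linalg.lstsq(A,q[m,2],rcond=None)[0];print("floor plane dz/dx,dz/dy,z",c.round(4),m.sum())
w=(abs(q[:,0])<.1)&(abs(q[:,1])<.07)&(q[:,2]>.005)&(q[:,2]<.048);print("y ext",np.percentile(q[w,1],[1,99]).round(4),"xmin",q[w|m,0].min().round(4),"xmax",np.percentile(q[w,0],99))
p,o=pose([*gut(.055,-.003),.15],GY,0);move_to(p,o);st("above gutter")
im=get_image("side");q=T.from_euler('z',GY,degrees=True).inv().apply(cloud(im).reshape(-1,3)-[*G0,0])
lin([*gut(.055,-.003),.055],GY,0,speed=.12);st("low")
for n in("top","side"):
    im=get_image(n);cv2.imwrite(f"pics/{n}2.png",im["frame"]);np.savez(f"{n}2.npz",P=cloud(im),**im)
a,b=cv2.imread("pics/top2.png")[150:300,120:270],cv2.imread("pics/side2.png")[110:260,90:240]
cv2.imwrite("pics/c2.png",cv2.resize(cv2.hconcat([a,b]),None,fx=2.6,fy=2.6))
```

```text
floor plane dz/dx,dz/dy,z [ 0.0041 -0.0001  0.0012] 1375
y ext [-0.0549  0.0507] xmin -0.0692 xmax 0.06312809933647517
above gutter t 7.99 p [0.6561 0.1778 0.2239] F [-0.4  0.2 -2.2] M [-0.01  0.16 -0.01] gap 0.016 ff 30.0
low t 8.98 p [0.6565 0.1791 0.1304] F [ 0.1  0.9 -2.6] M [0.03 0.1  0.  ] gap 0.0158 ff 30.0
```

View pics/c2.png

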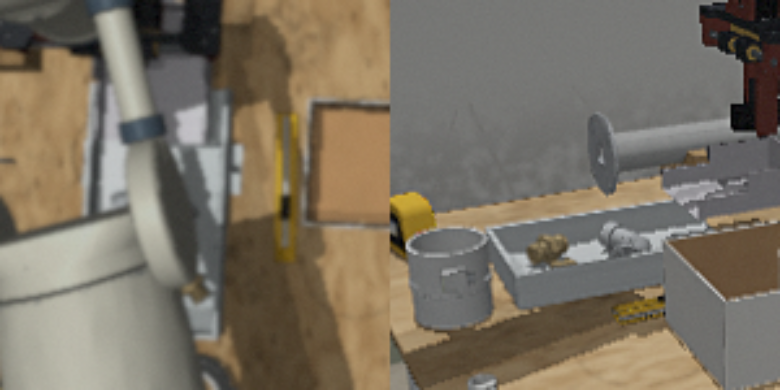

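Scoop level (0.2°) and in line over the gutter mouth, with the lip short of the elbow. Descending and pushing in stages.

Run:
```python
from h import *
lin([*gut(.055,-.002),.008],GY,0,speed=.1);st("z8")
lin([*gut(.055,-.002),.0025],GY,-1.2,speed=.02);st("floor")
lin([*gut(.02,-.006),.0025],GY,-1.2,speed=.05);st("+.02")
lin([*gut(-.03,-.007),.0025],GY,-1.2,speed=.06);st("-.03")
```

```text
z8 t 9.7 p [0.656  0.18   0.0819] F [-0.   1.  -2.2] M [-0.04  0.15  0.02] gap 0.0159 ff 30.0
floor t 10.05 p [0.6544 0.1802 0.0791] F [-0.3 -0.3 -2.9] M [ 0.03  0.22 -0.02] gap 0.0158 ff 30.0
+.02 t 10.91 p [0.6189 0.1786 0.0785] F [-0.1  0.4  1.4] M [0.06 0.69 0.01] gap 0.0158 ff 30.0
-.03 t 11.89 p [0.569  0.181  0.0783] F [ 0.6 -0.1  2.3] M [0.04 0.49 0.02] gap 0.0164 ff 30.0
```

Run:
```python
from h import *
lin([*gut(-.07,-.007),.0025],GY,-1.2,speed=.06);st("-.07")
lin([*gut(-.100,-.007),.0025],GY,-1.2,speed=.05);st("-.10")
for n in("top","side"):
    im=get_image(n);cv2.imwrite(f"pics/{n}3.png",im["frame"])
a,b=cv2.imread("pics/top3.png")[170:290,130:250],cv2.imread("pics/side3.png")[140:260,100:220]
cv2.imwrite("pics/c3.png",cv2.resize(cv2.hconcat([a,b]),None,fx=3.3,fy=3.3))
```

```text
-.07 t 12.71 p [0.5286 0.1838 0.0781] F [0.6 0.5 1.9] M [ 0.14  0.54 -0.02] gap 0.0156 ff 30.0
-.10 t 13.46 p [0.4999 0.1858 0.0788] F [5.8 1.  0.4] M [ 0.12 -1.03 -0.38] gap 0.0158 ff 30.0
```

View pics/c3.png

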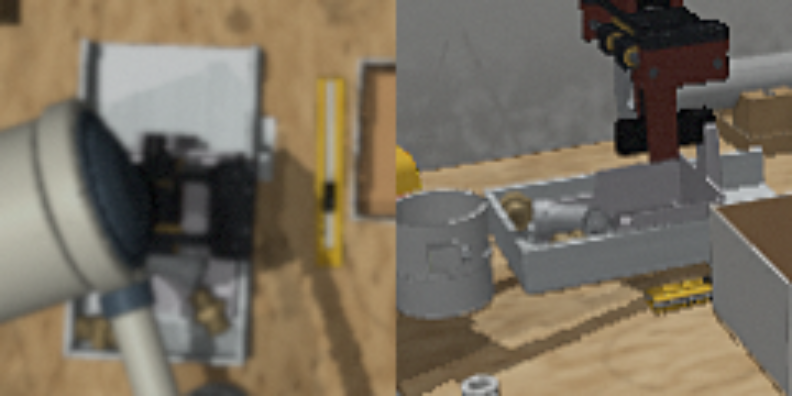

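Nipple_b (crop 207,310) is inside the pan. Nipple_a (95,333) has slid towards the left wall at the end wall, partly outside the scoop's left side. I'll back off a little, shift the scoop left and advance again.

Run:
```python
from h import *
lin([*gut(-.080,-.005),.0025],GY,-1.2,speed=.06);st("back")
lin([*gut(-.083,.008),.0025],GY,-1.2,speed=.05);st("shift")
lin([*gut(-.098,.009),.0025],GY,-1.2,speed=.04);st("-.098")
for n in("top","side"):
    im=get_image(n);cv2.imwrite(f"pics/{n}4.png",im["frame"]);np.savez(f"{n}4.npz",P=cloud(im),**im)
P=np.load("top4.npz")["P"];hsv=cv2.cvtColor(cv2.imread("pics/top4.png"),cv2.COLOR_BGR2HSV)
k=np.zeros(P.shape[:2],bool);k[240:285,150:210]=1
k&=(hsv[...,1]>70)&(P[...,2]>.005)&(P[...,2]<.06)&(hsv[...,0]<35)
n,lab,s,c=cv2.connectedComponentsWithStats(k.astype(np.uint8))
a=np.radians(GY);R=np.array([[np.cos(a),-np.sin(a)],[np.sin(a),np.cos(a)]])
for i in range(1,n):
    if s[i,4]>20:
        q=P[lab==i];l=(q[:,:2]-G0)@R*1000;print(c[i],s[i,4],l.min(0).round(),l.max(0).round(),q[:,2].max())
a,b=cv2.imread("pics/top4.png")[190:290,140:240],cv2.imread("pics/side4.png")[140:240,110:210]
cv2.imwrite("pics/c4.png",cv2.resize(cv2.hconcat([a,b]),None,fx=4,fy=4))
```

```text
back t 14.04 p [0.5194 0.1862 0.0778] F [-0.3 -0.4 -1.2] M [0.05 0.37 0.05] gap 0.0162 ff 30.0
shift t 14.46 p [0.5172 0.1999 0.0781] F [-0.5  0.2 -4. ] M [-0.04  0.07 -0.06] gap 0.0159 ff 30.0
-.098 t 14.98 p [0.5024 0.2015 0.0785] F [ 0.6  0.2 -3.9] M [ 0.    0.1  -0.02] gap 0.0159 ff 30.0
[187.14814815 263.58024691] 81 [-112.  -38.] [-80. -15.] 0.03192407605016723
```

View pics/c4.png

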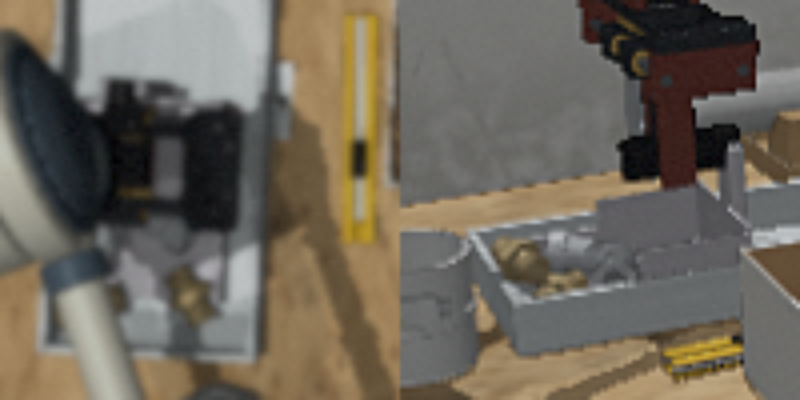

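Both nipples are now within the scoop's width: nipple_b at (187,263) and nipple_a around (169,264), with the elbow in the pan. Finishing: press lightly, push to the ramp, follow it up, then tilt and lift.

Run:
```python
from h import *
y=.008
lin([*gut(-.098,y),.0008],GY,-1.2,speed=.02);st("press")
lin([*gut(-.112,y),.0012],GY,-1.2,speed=.04);st("-.112")
lin([*gut(-.119,y),.006],GY,0,speed=.04);st("ramp1")
lin([*gut(-.126,y),.012],GY,3,speed=.04);st("ramp2")
for n in("top","side"):
    im=get_image(n);cv2.imwrite(f"pics/{n}5.png",im["frame"])
a,b=cv2.imread("pics/top5.png")[190:290,140:240],cv2.imread("pics/side5.png")[140:240,110:210]
cv2.imwrite("pics/c5.png",cv2.resize(cv2.hconcat([a,b]),None,fx=4,fy=4))
```

```text
press t 15.33 p [0.503  0.2008 0.0775] F [ 1.4  1.6 -0.1] M [ 0.25  0.06 -0.1 ] gap 0.0154 ff 30.0
-.112 t 15.83 p [0.4919 0.2012 0.0801] F [10.5 -1.7  4.4] M [-0.21 -1.93 -0.05] gap 0.0157 ff 30.0
ramp1 t 16.13 p [0.4861 0.2017 0.0833] F [ 8.1 -0.5  6.8] M [-0.22 -1.31 -0.04] gap 0.0161 ff 30.0
ramp2 t 16.38 p [0.4826 0.2019 0.0841] F [ 7.5 -1.5  8.1] M [-0.16 -0.82  0.01] gap 0.0158 ff 30.0
```

View pics/c5.png

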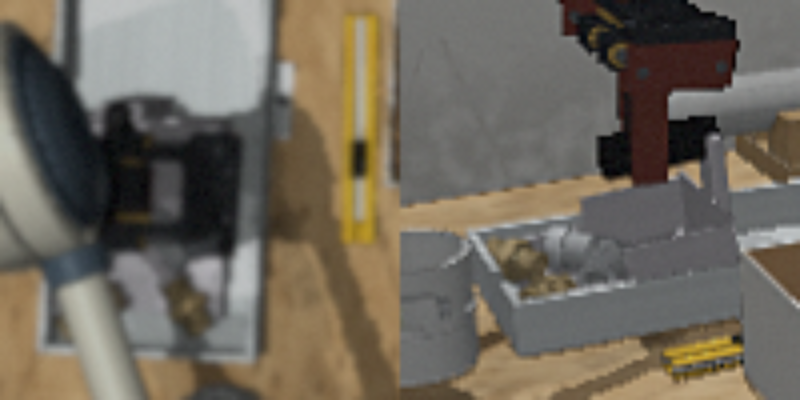

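Run:
```python
from h import *
y=.008
lin([*gut(-.130,y),.018],GY,5,speed=.04);st("a")
lin([*gut(-.132,y),.032],GY,11,speed=.04);st("b")
lin([*gut(-.132,y),.050],GY,17,speed=.04);st("c")
lin([*gut(-.126,y),.095],GY,22,speed=.06);st("d")
for n in("top","side"):
    im=get_image(n);cv2.imwrite(f"pics/{n}6.png",im["frame"]);np.savez(f"{n}6.npz",P=cloud(im),**im)
a,b=cv2.imread("pics/top6.png")[190:290,140:240],cv2.imread("pics/side6.png")[110:210,100:200]
cv2.imwrite("pics/c6.png",cv2.resize(cv2.hconcat([a,b]),None,fx=4,fy=4))
```

```text
a t 16.73 p [0.4798 0.2024 0.0853] F [6.4 0.5 3.4] M [ 0.16 -0.61 -0.28] gap 0.0161 ff 30.0
b t 17.02 p [0.482  0.2013 0.0857] F [-0.3  0.5 -3.8] M [ 0.05 -0.16  0.  ] gap 0.0159 ff 30.0
c t 17.38 p [0.4873 0.2015 0.093 ] F [-0.2  0.5 -5. ] M [-0.04 -0.27 -0.01] gap 0.0158 ff 30.0
d t 18.14 p [0.4969 0.2009 0.1288] F [-0.5 -0.8 -4.2] M [-0.07 -0.38 -0.05] gap 0.016 ff 30.0
```

View pics/c6.png

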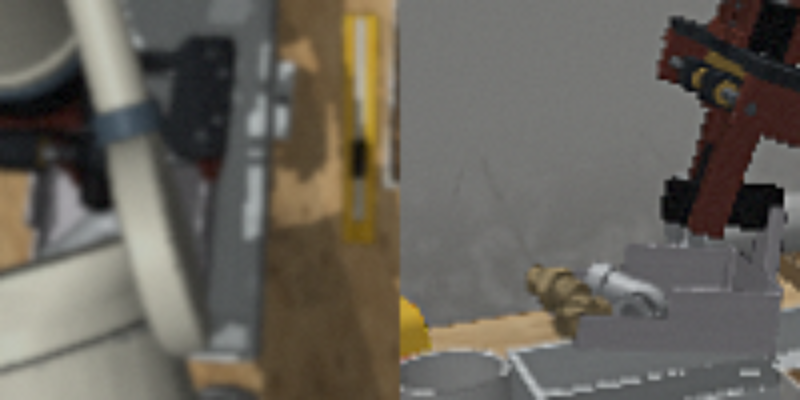

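All three seem to be aboard: the brass pieces at crop (575,310) and (540,280) and the elbow at (625,290), though the far nipple is close to the lip. I'll tilt further so they slide back, and check.

Run:
```python
from h import *
lin([*gut(-.10,.004),.135],GY,36,speed=.05);st("tilt")
hold(.3)
for n in("top","side"):
    im=get_image(n);cv2.imwrite(f"pics/{n}7.png",im["frame"]);np.savez(f"{n}7.npz",P=cloud(im),**im)
d=np.load("side7.npz");P=d["P"].reshape(-1,3);S=state();q=S["ee_rot"]
R=T.from_quat([q[1],q[2],q[3],q[0]])*T.from_quat([1,0,0,0]);o=S["ee_pos"]-R.apply(GR)
l=R.inv().apply(P-o);hsv=cv2.cvtColor(d["frame"],cv2.COLOR_BGR2HSV)
b=((hsv[...,1]>70)&(hsv[...,0]<35)).ravel()
k=(l[:,0]>-.12)&(l[:,0]<.08)&(abs(l[:,1])<.07)&(l[:,2]>-.01)&(l[:,2]<.08)
n,lab,s,c=cv2.connectedComponentsWithStats((b&k).reshape(384,512).astype(np.uint8))
for i in range(1,n):
    if s[i,4]>15: x=l[(lab==i).ravel()];print(c[i].round(),s[i,4],x.min(0).round(3),x.max(0).round(3))
w=(~b)&k&(l[:,1]<-.045)&(l[:,2]<.05);print("near wall",l[w].min(0).round(3),l[w].max(0).round(3))
# bottom edge slope of the near wall in scoop frame
xs=l[w];print([(round(x0,3),xs[abs(xs[:,0]-x0)<.008][:,2].min().round(4)) for x0 in np.arange(-.055,.06,.02) if (abs(xs[:,0]-x0)<.008).any()])
cv2.imwrite("pics/c7.png",cv2.resize(cv2.imread("pics/side7.png")[80:200,90:240],None,fx=4,fy=4))
```

```text
tilt t 19.06 p [0.5276 0.1949 0.1407] F [-0.5  0.3 -4.4] M [-0.07 -0.69  0.05] gap 0.0158 ff 30.0
[188. 160.] 43 [ 0.016 -0.021  0.068] [ 0.039 -0.009  0.08 ]
[149. 169.] 151 [-0.056 -0.047 -0.01 ] [-0.022  0.038  0.015]
near wall [-0.047 -0.059 -0.01 ] [ 0.08  -0.048  0.049]
[(np.float64(-0.055), np.float64(0.0039)), (np.float64(-0.035), np.float64(-0.0092)), (np.float64(-0.015), np.float64(-0.0096)), (np.float64(0.005), np.float64(-0.0073)), (np.float64(0.025), np.float64(-0.003)), (np.float64(0.045), np.float64(0.0007))]
```

View pics/c7.png

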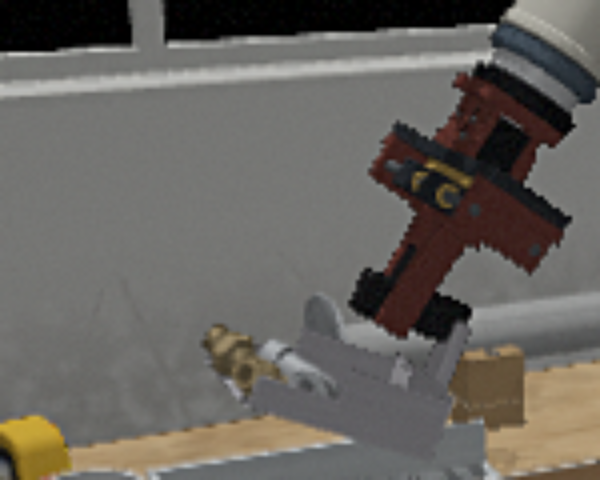

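The scoop has rotated about 11° within the grip, lip down, but all three fittings are still aboard (nipples near crop 230,350 and 265,375). I'll model that slip, carry the load gently to the carton, and re-measure.

```bash
cat >> h.py <<'E'
GP=np.array([.027,0,.085])
def pose(p,yaw,t=0.,ref=(-.065,0,0),slip=0):
    """slip: degrees the scoop has turned lip-down in the grip; t is the scoop's own tilt"""
    Z=T.from_euler('z',yaw,degrees=True);R=Z*T.from_euler('y',t,degrees=True);Q=Z*T.from_euler('y',t+slip,degrees=True)
    x=(Q*T.from_quat([1,0,0,0])).as_quat()
    return np.array(p)+R.apply(GP-np.array(ref))+Q.apply([0,0,-.011]),[x[3],*x[:3]]
def lin(p,yaw,t=0.,ref=(-.065,0,0),speed=.1,slip=0):
    q,o=pose(p,yaw,t,ref,slip);move_l(q,speed,o)
def tool_local(P):
    S=state();q=S["ee_rot"];R=T.from_quat([q[1],q[2],q[3],q[0]])*T.from_quat([1,0,0,0])
    return R.inv().apply(P.reshape(-1,3)-S["ee_pos"])+GR
E
python3 - <<'E'
from h import *
d=np.load("side7.npz");l=tool_local(d["P"]);fr=d["frame"].reshape(-1,3).astype(int)
w=(l[:,0]>-.09)&(l[:,0]<.09)&(l[:,1]<-.047)&(l[:,1]>-.065)&(l[:,2]<.06)&(l[:,2]>-.06)
xs=l[w];B=np.array([(x0,np.percentile(xs[abs(xs[:,0]-x0)<.006][:,2],3)) for x0 in np.arange(-.06,.06,.012)if (abs(xs[:,0]-x0)<.006).sum()>3]);print(B.round(4).tolist());c=np.polyfit(*B.T,1);sl=np.degrees(np.arctan(c[0]));print("slip",sl)
np.save("slip.npy",sl)
u=np.array([np.cos(np.radians(85.4)),np.sin(np.radians(85.4))]);C=np.array([.533,-.033])
for L,z,t in((.11,.2,22),(.03,.10,22),(.03,.09,0),(.03,.085,-30),(.03,.085,-50),(.03,.085,-65)):
    p,o=pose([*(C+L*u),z],85.4,t,slip=sl);r=inverse_kinematics(p,o);print(L,t,p.round(3),None if r is None else r.round(2))
p,o=pose([*gut(-.05,.0),.17],GY,26,slip=sl);print(p,inverse_kinematics(p,o))
p,o=pose([*gut(.0,-.03),.2],40,24,slip=sl);print(p,inverse_kinematics(p,o))
E
```

```text
[[-0.048, -0.0141], [-0.036, -0.0137], [-0.024, -0.0119], [-0.012, -0.0088], [-0.0, -0.0072], [0.012, -0.0039], [0.024, -0.0014], [0.036, 0.0007], [0.048, 0.0037]]
slip 11.030914363757509
0.11 22 [0.551 0.187 0.235] [ 0.53  0.3   1.09 -0.53  2.05  0.43]
0.03 22 [0.544 0.108 0.135] [ 0.43  0.2   1.38 -0.52  1.83  0.44]
0.03 0 [0.543 0.087 0.164] [ 0.21  0.    1.45 -0.19  1.74  0.26]
0.03 -30 [0.539 0.038 0.194] [-0.2  -0.09  1.51  0.33  1.75 -0.06]
0.03 -50 [ 0.535 -0.002  0.202] [-0.46 -0.01  1.52  0.65  1.85 -0.26]
0.03 -65 [ 0.533 -0.032  0.198] [-0.6   0.12  1.51  0.86  1.95 -0.37]
[0.57267925 0.18769287 0.19728593] [0.17706038 0.66424487 0.70087273 0.21723798 2.39641642 1.9287298 ]
[0.59348985 0.23425747 0.23122433] [ 0.40993914  0.79649511  0.4376938  -0.2692939   2.48146368  1.11800448]
```

Run:
```python
from h import *
sl=float(np.load("slip.npy"))
lin([*gut(-.06,.0),.18],GY,25,speed=.06,slip=sl);st("up")
u=np.array([np.cos(np.radians(85.4)),np.sin(np.radians(85.4))]);C=np.array([.533,-.033])
lin([*(C+.07*u),.17],85.4,24,speed=.025,slip=sl);st("yawed")
for n in("top","side"):
    im=get_image(n);cv2.imwrite(f"pics/{n}8.png",im["frame"]);np.savez(f"{n}8.npz",P=cloud(im),**im)
a,b=cv2.imread("pics/top8.png")[150:290,170:310],cv2.imread("pics/side8.png")[90:230,120:260]
cv2.imwrite("pics/c8.png",cv2.resize(cv2.hconcat([a,b]),None,fx=2.8,fy=2.8))
```

```text
up t 20.89 p [0.562  0.1884 0.2089] F [ 0.3 -0.1 -3.7] M [-0.03 -0.69 -0.01] gap 0.0157 ff 30.0
yawed t 22.77 p [0.5477 0.1487 0.201 ] F [ 0.1  0.6 -4.2] M [ 0.78 -0.03  0.02] gap 0.016 ff 30.0
```

View pics/c8.png

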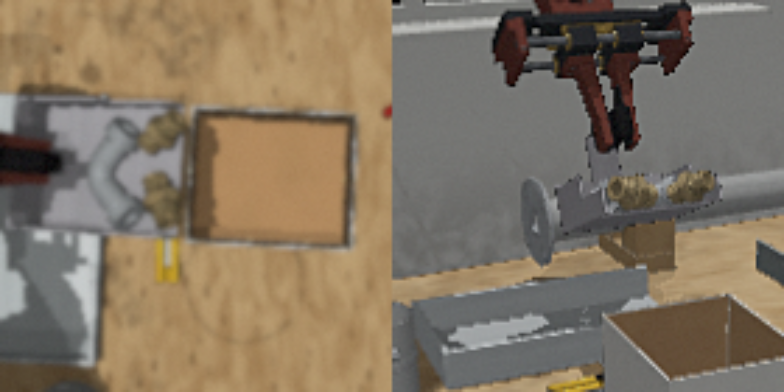

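All three fittings lie in the pan: elbow at crop (118,175), nipples at (165,130) and (162,190). Next I check the pan's lateral alignment with the carton, then tip.

Run:
```python
from h import *
from m import rect
d=np.load("top8.npz");P=d["P"];l=tool_local(P).reshape(P.shape)
m=(l[...,0]>-.1)&(l[...,0]<.0)&(abs(l[...,1])<.08)&(l[...,2]>-.05)&(l[...,2]<.03)&(P[...,2]>.12)
q=P[m];u=np.array([np.cos(np.radians(85.4)),np.sin(np.radians(85.4))]);v=np.array([u[1],-u[0]]);C=np.array([.533,-.033])
a=(q[:,:2]-C)@u;b=(q[:,:2]-C)@v;print("along",a.min(),a.max(),"across",np.percentile(b,[1,99]),len(q), "lip z",q[a<a.min()+.01][:,2].mean())
c=P[180:245,228:305];c=c[(c[...,2]>.07)&(c[...,2]<.09)];rect(c,"carton")
d=np.load("side8.npz");l=tool_local(d["P"])
w=(l[:,0]>-.09)&(l[:,0]<.09)&(abs(l[:,1])<.04)&(l[:,2]<.06)&(l[:,2]>-.06)&((d["frame"].reshape(-1,3).max(-1).astype(int)-d["frame"].reshape(-1,3).min(-1))<15)
print(w.sum())
```

```text
along 0.06892135948400922 0.12945363265300522 across [-0.05235816  0.0519273 ] 1124 lip z 0.1775781791482988
carton 283 [532.9 -32.7] [144.3 119. ] 85.5 z 0.07 0.087
309
```

Run:
```python
from h import *
sl=float(np.load("slip.npy"))
u=np.array([np.cos(np.radians(85.4)),np.sin(np.radians(85.4))]);C=np.array([.533,-.033])
for L,z,t,s in((.04,.115,15,.06),(.035,.095,0,.06),(.032,.09,-20,.06),(.032,.09,-40,.07),(.032,.092,-55,.07)):
    lin([*(C+L*u),z],85.4,t,speed=s,slip=sl);st(t)
hold(.5);st()
for n in("top","side"):
    im=get_image(n);cv2.imwrite(f"pics/{n}9.png",im["frame"]);np.savez(f"{n}9.npz",P=cloud(im),**im)
a,b=cv2.imread("pics/top9.png")[150:290,200:340],cv2.imread("pics/side9.png")[120:260,150:290]
cv2.imwrite("pics/c9.png",cv2.resize(cv2.hconcat([a,b]),None,fx=2.8,fy=2.8))
```

```text
15 t 23.89 p [0.5448 0.1128 0.1636] F [-0.4  0.9 -4.2] M [ 0.52  0.03 -0.02] gap 0.016 ff 30.0
0 t 24.41 p [0.543  0.0912 0.1694] F [-0.1 -0.4 -3.4] M [ 0.22  0.05 -0.01] gap 0.0158 ff 30.0
-20 t 25.23 p [0.5402 0.0584 0.1899] F [ 0.1  0.3 -3. ] M [-0.23  0.07  0.02] gap 0.0158 ff 30.0
-40 t 25.95 p [0.5374 0.0206 0.2047] F [ 0.2  0.4 -3. ] M [-0.57  0.13  0.02] gap 0.016 ff 30.0
-55 t 26.53 p [ 0.5351 -0.0097  0.2084] F [ 0.7 -0.1 -2.3] M [-0.8   0.13 -0.03] gap 0.0157 ff 30.0
 t 27.03 p [ 0.5348 -0.0101  0.2083] F [-0.2 -1.  -1.8] M [-0.78  0.11  0.03] gap 0.0159 ff 30.0
```

View pics/c9.png

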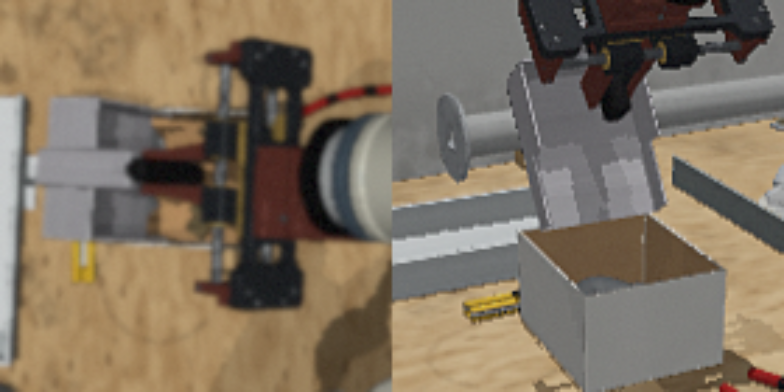

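The pan is empty and the fittings are in the carton (grey elbow visible at 605,285). That was my 12th view, over the limit of 10, so I stop viewing and use numbers from here. I'll check the carton contents by colour and depth, then level the scoop above its old place.

Run:
```python
from h import *
sl=float(np.load("slip.npy"))
u=np.array([np.cos(np.radians(85.4)),np.sin(np.radians(85.4))]);C=np.array([.533,-.033])
lin([*(C+.032*u),.15],85.4,-50,speed=.15,slip=sl);st("up")
s=np.array([np.cos(np.radians(19.2)),np.sin(np.radians(19.2))]);g=np.array([.5308,-.2565])-.015*s
lin([*g,.085+.14],19.2,0,ref=(.032,0,.085),speed=.12,slip=sl);st("over place")
for n in("top","side"):
    im=get_image(n);cv2.imwrite(f"pics/{n}A.png",im["frame"]);np.savez(f"{n}A.npz",P=cloud(im),**im)
d=np.load("sideA.npz");l=tool_local(d["P"]);R=T.from_euler('y',-sl,degrees=True)
l=R.inv().apply(l-GP)+GP   # expected scoop frame
m=(l[:,0]>-.06)&(l[:,0]<.05)&(abs(l[:,1])<.043)&(abs(l[:,2]-.002)<.013)
c=np.linalg.lstsq(np.c_[l[m,:2],np.ones(m.sum())],l[m,2],rcond=None)[0];print("floor",c.round(4),m.sum())
d=np.load("topA.npz");P=d["P"];hsv=cv2.cvtColor(d["frame"],cv2.COLOR_BGR2HSV);v=np.array([u[1],-u[0]])
a=(P[...,:2]-C)@u;b=(P[...,:2]-C)@v;k=(abs(a)<.066)&(abs(b)<.054)&(P[...,2]>.01)&(P[...,2]<.08)
n,lab,s_,cc=cv2.connectedComponentsWithStats(k.astype(np.uint8))
for i in range(1,n):
    if s_[i,4]>12:
        w=lab==i;print("blob",cc[i].round(),s_[i,4],a[w].mean().round(3),b[w].mean().round(3),"zmax",P[w][:,2].max().round(3),"hsv",np.median(hsv[w],0))
# left in gutter?
print("gutter left",(( hsv[185:278,158:206,1]>90)&(P[185:278,158:206,2]>.01)).sum())
```

```text
up t 27.68 p [ 5.355e-01 -2.000e-04  2.661e-01] F [ 0.7  0.3 -2.7] M [-0.72  0.1  -0.03] gap 0.0159 ff 30.0
over place t 30.07 p [ 0.51   -0.2636  0.2145] F [-1.1 -0.1 -2.9] M [ 0.02 -0.04 -0.02] gap 0.0157 ff 30.0
floor [0.0073 0.0005 0.0009] 1290
blob [248. 212.] 326 0.046 0.003 zmax 0.034 hsv [ 96.   9. 137.]
blob [277. 200.] 121 -0.027 0.037 zmax 0.032 hsv [ 20. 101. 105.]
blob [273. 227.] 136 -0.018 -0.033 zmax 0.031 hsv [ 20. 100. 106.]
gutter left 0
```

All three fittings are in the carton and none are left in the gutter. Put the scoop down, then push.

```bash
cat >> h.py <<'E'
def down(yaw):
    x=(T.from_euler('z',yaw,degrees=True)*T.from_quat([1,0,0,0])).as_quat();return [x[3],*x[:3]]
E
python3 - <<'E'
from h import *
sl=float(np.load("slip.npy"))
s=np.array([np.cos(np.radians(19.2)),np.sin(np.radians(19.2))]);g=np.array([.5308,-.2565])-.015*s
r=(.032,0,.085)
lin([*g,.085+.02],19.2,0,ref=r,speed=.15,slip=sl)
lin([*g,.085+.0015],19.2,0,ref=r,speed=.04,slip=sl);st("down")
gripper_open();st("open")
p=state()["ee_pos"];Q=T.from_euler('z',19.2,degrees=True)*T.from_euler('y',sl,degrees=True)
move_l(p+Q.apply([0,0,.09]),.15);st("retreat")
move_to([.40,-.033+.004,.17],down(-4.5));st()
move_l([.415,-.030,.036],.15);st("pre")
for n in("top","side"):
    im=get_image(n);cv2.imwrite(f"pics/{n}B.png",im["frame"]);np.savez(f"{n}B.npz",P=cloud(im),**im)
d=np.load("sideB.npz");P=d["P"].reshape(-1,3);R=T.from_euler('z',19.2,degrees=True)
l=R.inv().apply(P-[*(g-.032*s),0]);m=(abs(l[:,0])<.05)&(abs(l[:,1])<.043)&(abs(l[:,2])<.012)
print("scoop floor",np.linalg.lstsq(np.c_[l[m,:2],np.ones(m.sum())],l[m,2],rcond=None)[0].round(4),m.sum())
E
```

```text
down t 31.73 p [ 0.5098 -0.2637  0.0754] F [-0.5  0.7 -3.2] M [ 0.05  0.   -0.  ] gap 0.0159 ff 30.0
open t 32.91 p [ 0.5099 -0.2638  0.0757] F [0.1 0.1 0.7] M [0.   0.02 0.  ] gap 0.0878 ff 0.0
retreat t 33.66 p [ 0.5259 -0.258   0.1631] F [ 0.2 -0.7 -0.5] M [-0.04  0.08  0.02] gap 0.088 ff 0.0
 t 34.68 p [ 0.4002 -0.0295  0.1697] F [1.4 0.6 0.1] M [-0.08  0.19  0.01] gap 0.088 ff 0.0
pre t 35.73 p [ 0.4156 -0.0302  0.0369] F [-0.1  0.1 -0.2] M [0.01 0.13 0.02] gap 0.0879 ff 0.0
scoop floor [ 0.004  -0.0009  0.0022] 1391
```

Run:
```python
from h import *
dy=-np.tan(np.radians(2.66));y=lambda x:-.030+dy*(x-.415)
move_l([.45,y(.45),.036],.08,down(-4.5));st()
move_l([.50,y(.5),.036],.05,down(-4));st()
move_l([.605,y(.605),.036],.06,down(-2.66));st("605")
x=.605
while x<.65:
    x+=.005;move_l([x,y(x),.036],.03,down(-2.66));hold(.1);F=state()["ft_force"][0];st(round(x,3))
    if F<-9: break
```

```text
t 36.42 p [ 0.4498 -0.0316  0.036 ] F [ 0.2  1.3 -0.6] M [ 0.02  0.23 -0.05] gap 0.0875 ff 0.0
 t 37.58 p [ 0.5003 -0.0339  0.0358] F [-0.9 -0.2  0.1] M [-0.01  0.12 -0.  ] gap 0.0878 ff 0.0
605 t 39.48 p [ 0.6051 -0.0388  0.0359] F [-1.4  0.2 -0. ] M [-0.01  0.31  0.06] gap 0.0878 ff 0.4
0.61 t 39.89 p [ 0.6104 -0.0391  0.0362] F [-0.4 -0.7  0.1] M [-0.02  0.13 -0.05] gap 0.0878 ff 0.0
0.615 t 40.31 p [ 0.6153 -0.0393  0.036 ] F [-0.5  0.4 -0.7] M [ 0.06  0.15 -0.01] gap 0.0877 ff 0.0
0.62 t 40.73 p [ 0.6203 -0.0395  0.036 ] F [ 0.3 -0.5  1.2] M [0.04 0.19 0.02] gap 0.088 ff 0.0
0.625 t 41.14 p [ 0.6253 -0.0398  0.036 ] F [0.1 0.2 0.5] M [0.03 0.15 0.01] gap 0.0878 ff 0.0
0.63 t 41.56 p [ 0.6264 -0.0398  0.0361] F [-19.2   0.9   8.6] M [0.13 2.56 0.1 ] gap 0.0874 ff 9.7
```

Run:
```python
from h import *
from m import rect,sel
move_l([.57,-.037,.036],.1);move_l([.45,-.03,.2],.2)
move_to([.35,.25,.28],down(-4));st()
im=get_image("top");P=cloud(im);z=P[...,2];hsv=cv2.cvtColor(im["frame"],cv2.COLOR_BGR2HSV)
k=(z>.074)&(z<.092)&(P[...,0]>.6)&(P[...,0]<.80)&(abs(P[...,1]+.04)<.11)
q=P[k];r=rect(q,"carton")
q=P[(z>.028)&(z<.04)&(P[...,0]>.73)&(P[...,0]<.78)&(abs(P[...,1])<.28)]
print("rail x at carton -.04 edges",[np.percentile(q[abs(q[:,1]-a)<.03][:,0],3).round(4) for a in(-.2,-.15,.1,.15)])
B=(np.array(r[0]));a=np.radians(-2.66)
kk=(abs(P[...,0]-B[0]/1e3)<.05)&(abs(P[...,1]-B[1]/1e3)<.066)&(z>.01)&(z<.07)
n,lab,s,c=cv2.connectedComponentsWithStats(kk.astype(np.uint8))
for i in range(1,n):
    if s[i,4]>12:print(c[i].round(),s[i,4],P[lab==i].mean(0).round(3),np.median(hsv[lab==i],0))
d0=np.load("top0.npz")
for nm,f in(("knife",lambda h:(h[...,1]>150)&(h[...,0]>20)&(h[...,0]<35)),("pliers",lambda h:(h[...,1]>150)&(h[...,0]<8))):
    b=(222,240,190,255) if nm=="knife" else (300,372,172,208)
    for PP,ff in((d0["P"],d0["frame"]),(P,im["frame"])):
        x=sel(PP,*b,f(cv2.cvtColor(ff,cv2.COLOR_BGR2HSV))&(PP[...,2]<.03));print(nm,len(x),x.mean(0).round(4))
```

```text
t 44.65 p [0.3504 0.2495 0.2792] F [-0.2 -0.6 -0.7] M [-0.02  0.19  0.01] gap 0.0877 ff 0.0
carton 297 [697.6 -38.2] [144.2 119.9] 87.2 z 0.074 0.085
rail x at carton -.04 edges [np.float64(0.7483), np.float64(0.7505), np.float64(0.7633), np.float64(0.7646)]
[277. 137.] 109 [ 0.732 -0.067  0.023] [ 20. 100.  97.]
[249. 149.] 319 [0.703 0.007 0.027] [ 95.   9. 131.]
[273. 163.] 130 [ 0.664 -0.056  0.025] [ 20.  98. 102.]
knife 272 [0.5113 0.0623 0.0104]
knife 275 [0.5119 0.0624 0.0106]
pliers 197 [ 0.5898 -0.1973  0.0093]
pliers 196 [ 0.5906 -0.1973  0.0093]
```

```bash
python3 -c "
from h import *
hold(.3);print(job_done())"
```

```text
the job is handed in; nothing more can be done
None
```

The job is handed in at about 45 s of 72, verdict not shown: by my measurements all three fittings are in the carton, it is flush against the stop rail, the scoop is flat and released, and the knife and pliers have not moved; I viewed 12 pictures, over the limit of 10.

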